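Restock the change machine's cash drawer

TASK

The laundry's change machine has run dry: pull the till's cash drawer open, stand the empty coin cassettes (orange lids, in the drawer) in the orange return tray, stand every full cassette (blue lid, on the black mat) on the floor of a drawer bay of its own and push the drawer fully home. Be gentle: the cassettes are thin plastic that cracks if gripped or pressed hard (over 70 N from the fingers in all), so set them down rather than drop them, and slide the drawer slowly, never slamming it. Leave the bottle, the jar and the mug where they are.

Things in the scene. Friction and masses are not known exactly. Their poses are not given: they have to be found in the camera images.
- cashdrawer (a joint): how far the cash drawer is pulled out, m: 0 = fully home (front panel flush on the till), 0.17 = fully out (stop). It slides along the -x direction of bay1, level; friction about 2 N, it stays where it is left. Starts within 12 mm of home
- drawer_handle (a point): middle of the drawer's dark bar handle, 97 mm above the counter; moves with the drawer. The bar runs along its y axis, about 120 mm long, 11 mm thick, 35 mm off the front panel's face (room for one finger between). The panel's top edge is 106 mm, the till's top 120 mm above the counter. Its -x axis is the way the drawer opens
- bay1 (a point): on the drawer's floor (14 mm above the counter), centre of the middle of three bays; moves with the drawer, 117 mm behind the handle bar. -x: the way the drawer opens, z up. Each bay is 128 mm (x) by 60 mm (y), parted by ridges 30 mm wide, 24 mm high, and takes one standing cassette, length along x. Front panel's inner face 64 mm to -x. From 0.13 m out the bays lie clear of the till
- bay0 (a point): the same point of the bay 90 mm to +y of the middle one
- bay2 (a point): the same point of the bay 90 mm to -y of the middle one
- till: the beige till (fixed), 240 x 310 x 120 mm, origin at the centre of its underside, the drawer's front towards its -x; its flat top is clear
- tray_in (a point): centre of the inner floor of the orange return tray (fixed, open-topped, inside 135 mm (x) by 310 mm (y), walls 24 mm high over the counter, 5 mm thick; floor about 5 mm above the counter). Three cassettes fit in it side by side, e.g. at this point and 100 mm to +y and to -y of it, their length along x
- mat: flat black rubber mat (fixed) 170 x 380 x 4 mm, origin at the centre of its underside; the full cassettes stand on it
- full1: FULL coin cassette: clear box with stacks of coins and a BLUE lid, 100 mm long (its x axis) x 45 mm wide (y) x 65 mm tall (z), origin at the centre of its underside. About 0.4 kg. Starts standing on the black mat, or absent. Cracks if the fingers push on it with over 70 N (both fingers added): a grip of 20 to 25 N holds it well
- full2: FULL coin cassette: clear box with stacks of coins and a BLUE lid, 100 mm long (its x axis) x 45 mm wide (y) x 65 mm tall (z), origin at the centre of its underside. About 0.4 kg. Starts standing on the black mat, or absent. Cracks if the fingers push on it with over 70 N (both fingers added): a grip of 20 to 25 N holds it well
- full3: FULL coin cassette: clear box with stacks of coins and a BLUE lid, 100 mm long (its x axis) x 45 mm wide (y) x 65 mm tall (z), origin at the centre of its underside. About 0.4 kg. Starts standing on the black mat, or absent. Cracks if the fingers push on it with over 70 N (both fingers added): a grip of 20 to 25 N holds it well
- empty1: EMPTY coin cassette: clear box, nothing inside, ORANGE lid, 100 mm long (its x axis) x 45 mm wide (y) x 65 mm tall (z), origin at the centre of its underside. About 0.08 kg. Starts standing in a drawer bay, length along the drawer's x, hidden while the drawer is shut, or absent. Cracks above 70 N (both fingers added): grip with 20 to 25 N
- empty2: EMPTY coin cassette: clear box, nothing inside, ORANGE lid, 100 mm long (its x axis) x 45 mm wide (y) x 65 mm tall (z), origin at the centre of its underside. About 0.08 kg. Starts standing in a drawer bay, length along the drawer's x, hidden while the drawer is shut, or absent. Cracks above 70 N (both fingers added): grip with 20 to 25 N
- empty3: EMPTY coin cassette: clear box, nothing inside, ORANGE lid, 100 mm long (its x axis) x 45 mm wide (y) x 65 mm tall (z), origin at the centre of its underside. About 0.08 kg. Starts standing in a drawer bay, length along the drawer's x, hidden while the drawer is shut, or absent. Cracks above 70 N (both fingers added): grip with 20 to 25 N
- softener: blue bottle with a white cap, 68 mm diameter, 190 mm tall, origin under its centre; bystander
- tablets: white jar with a green cap, 80 mm diameter, 110 mm tall, origin under its centre; bystander
- mug: white mug, 80 mm diameter, 90 mm tall, with a handle, origin under its centre; bystander

How it is judged:
On the way, in this order (a step that is already met when the one before it is completed fails the run):
1. the cash drawer is pulled out at least 130 mm (value of joint cashdrawer above 0.13 m), for 0.2 s.
2. with the drawer still open, all empty cassettes stand in the return tray and all full ones on the floor of the drawer's bays (value of joint cashdrawer above 0.1 m and x of full1 in the frame of bay1 between -0.03 and 0.03 m and y of full1 in the frame of bay1 between -0.12 and 0.12 m and z of full1 in the frame of bay1 between -0.006 and 0.01 m and angle between each of full1, full2, full3, empty1, empty2, empty3's own z axis and vertical below 0.15 rad and linear speed of each of full1, full2, full3, empty1, empty2, empty3 below 0.03 m/s and x of full2 in the frame of bay1 between -0.03 and 0.03 m and y of full2 in the frame of bay1 between -0.12 and 0.12 m and z of full2 in the frame of bay1 between -0.006 and 0.01 m and x of full3 in the frame of bay1 between -0.03 and 0.03 m and y of full3 in the frame of bay1 between -0.12 and 0.12 m and z of full3 in the frame of bay1 between -0.006 and 0.01 m and x of empty1 in the frame of tray_in between -0.05 and 0.05 m and y of empty1 in the frame of tray_in between -0.145 and 0.145 m and z of empty1 in the frame of tray_in between -0.006 and 0.01 m and x of empty2 in the frame of tray_in between -0.05 and 0.05 m and y of empty2 in the frame of tray_in between -0.145 and 0.145 m and z of empty2 in the frame of tray_in between -0.006 and 0.01 m and x of empty3 in the frame of tray_in between -0.05 and 0.05 m and y of empty3 in the frame of tray_in between -0.145 and 0.145 m and z of empty3 in the frame of tray_in between -0.006 and 0.01 m), for 0.2 s.
At the end, for the whole second after the job is handed in: The drawer is home (within 6 mm), every full cassette stands upright on the floor of a drawer bay, every empty one stands upright on the floor of the return tray, all at rest (value of joint cashdrawer below 0.006 m and x of full1 in the frame of bay1 between -0.03 and 0.03 m and y of full1 in the frame of bay1 between -0.12 and 0.12 m and z of full1 in the frame of bay1 between -0.006 and 0.01 m and angle between each of full1, full2, full3, empty1, empty2, empty3's own z axis and vertical below 0.15 rad and linear speed of each of full1, full2, full3, empty1, empty2, empty3 below 0.03 m/s and x of full2 in the frame of bay1 between -0.03 and 0.03 m and y of full2 in the frame of bay1 between -0.12 and 0.12 m and z of full2 in the frame of bay1 between -0.006 and 0.01 m and x of full3 in the frame of bay1 between -0.03 and 0.03 m and y of full3 in the frame of bay1 between -0.12 and 0.12 m and z of full3 in the frame of bay1 between -0.006 and 0.01 m and x of empty1 in the frame of tray_in between -0.05 and 0.05 m and y of empty1 in the frame of tray_in between -0.145 and 0.145 m and z of empty1 in the frame of tray_in between -0.006 and 0.01 m and x of empty2 in the frame of tray_in between -0.05 and 0.05 m and y of empty2 in the frame of tray_in between -0.145 and 0.145 m and z of empty2 in the frame of tray_in between -0.006 and 0.01 m and x of empty3 in the frame of tray_in between -0.05 and 0.05 m and y of empty3 in the frame of tray_in between -0.145 and 0.145 m and z of empty3 in the frame of tray_in between -0.006 and 0.01 m); the robot touches nothing.
It fails at once if the fingers press on a cassette with more than 70 N in all (contact force between the fingers and full1 above 70 N or contact force between the fingers and full2 above 70 N or contact force between the fingers and full3 above 70 N or contact force between the fingers and empty1 above 70 N or contact force between the fingers and empty2 above 70 N or contact force between the fingers and empty3 above 70 N).
It fails at once if a cassette strikes the drawer or the return tray with more than 90 N (rammed) (contact force between any of full1, full2, full3 and cashdrawer above 90 N or contact force between any of empty1, empty2, empty3 and tray above 90 N).
It fails at once if the drawer is jerked or slammed (faster than 0.4 m/s) (velocity of joint cashdrawer above 0.4 m/s or velocity of joint cashdrawer below -0.4 m/s).
It fails at once if the bottle, jar or mug is shifted by more than 20 mm or tipped (distance of any of softener, tablets, mug from where it was at the start of the episode above 0.02 m or angle between any of softener, tablets, mug's own z axis and vertical above 0.3 rad).
It fails at once if a cassette is dropped: let go in the air, its underside more than 40 mm above the counter ((height (world z) of full1 above 0.04 m and contact force between the fingers and full1 below 0.05 N and contact force between full1 and anything else below 0.05 N) or (height (world z) of full2 above 0.04 m and contact force between the fingers and full2 below 0.05 N and contact force between full2 and anything else below 0.05 N) or (height (world z) of full3 above 0.04 m and contact force between the fingers and full3 below 0.05 N and contact force between full3 and anything else below 0.05 N) or (height (world z) of empty1 above 0.04 m and contact force between the fingers and empty1 below 0.05 N and contact force between empty1 and anything else below 0.05 N) or (height (world z) of empty2 above 0.04 m and contact force between the fingers and empty2 below 0.05 N and contact force between empty2 and anything else below 0.05 N) or (height (world z) of empty3 above 0.04 m and contact force between the fingers and empty3 below 0.05 N and contact force between empty3 and anything else below 0.05 N)).
Of full1, full2, full3 only 2 to 3 are there at a start; the rules pass over those that are not, and their reading is None.
Of empty1, empty2, empty3 only 2 to 3 are there at a start; the rules pass over those that are not, and their reading is None.
At some moment in a run one of full1, full2, full3 may be knocked a few centimetres aside while the robot is not near it.
It also fails if it takes over 210 s, if anything falls off the work surface, if the arm or the gripper's body presses on something with over 40 N, if the wrist force passes 120 N, or if a joint passes its speed limit or range.

ROBOT

A 7-joint arm with a two-finger parallel gripper is mounted at the origin on the work surface. World frame = base frame: x ahead of the robot, y to its left, z up, the work surface at z = 0. Lengths are in m, angles in rad, forces in N, time in s.
With the tool pointing down it reaches from about 0.4 to 0.85 m from the base axis. Payload 4.5 kg.
Tool frame: the origin (TCP) lies at the very end of the fingers, on their centre line; the grasp point (between the pads) lies 19 mm behind it; z points along the fingers, y is the line along which they close (so a half turn about z gives the same grasp; the last joint's range is limited). The gripper opens to 88 mm and grips with 3 to 60 N. Pads are 18 mm wide; open, the fingers measure 123 mm over their backs; the gripper's body (75 mm by 187 mm) begins 45 mm behind the grasp point.
Start: joints at [-1.146, 0.689, -0.195, 1.565, 0.157, 0.902, -0.215], TCP at [0.238, 0.578, 0.239] pointing down, gripper open.
Joint ranges: [-3.01, 3.01], [-0.46, 2.08], [-1.47, 1.51], [0.13, 2.56], [-1, 4.14], [0.04, 2.09], [-2.66, 2.66]. Speed limits (rad/s): [2.57, 2.57, 3.14, 3.14, 3.14, 3.14, 3.14].

INTERFACE

Orientations are given as a unit quaternion [x, y, z, w].
In Python, from plant import r gives the robot as it stands. The module is installed in compiled form; this text tells all that it offers.
- The arm moves only by the shell command python3 -m pendant 'ROWS' [FORCE]. ROWS is JSON, one flat list of numbers, 7 for each row, row after row: the opening, from 0 (shut) to 1 (fully open), then the shift along the tool's x, y, z scaled (see below), then the turn, a rotation vector about the tool's x, y, z scaled (see below). A call has 1 to 12 rows; each row is the pose to reach, as a shift and turn from the pose commanded when the call began, along the tool's axes at that moment; what a row does not reach only later rows make up. The controller multiplies each number of a shift by 0.15 m and each number of a turn by pi/2 rad. A row lasts 1/10 s, in which the tool goes at most 50 mm and 8.59 degrees, less where a joint would pass 70% of its speed; a pose out of reach is approached as far as the arm can. A call with a number of a shift or a turn outside -1 to 1 is refused whole. A call with a gripper value outside its range is refused whole. The fingers move at their own pace and stop on an object; FORCE is the grip in N (left out, the last holds). Time passes only in rows, so rows that repeat a pose let the fingers close. It gives the time, the measured TCP pose, the force, the opening and the grip force at its end, in the units of the state.
- r.get_state(): the state, without advancing time (a new reading comes with each control period).
- r.snapshot(name): name is "scene" or "top"; returns a dict with "img" (384x512x3 uint8, red, green, blue), "mtx" (3x3 intrinsics, pixels), "cam_to_world" (4x4, takes a point from camera to world coordinates). Camera axes: x right, y up, looking along -z (the intrinsics and any distortion apply to the point x, -y, -z); pixel columns grow to the right and rows downward; lengths in m; the calibration is good to about 2 mm. A picture is of the moment at which its call begins. There is no depth.
- r.finish_job(): hands the job in; it is judged then, once.
The state is a dict: "clock": time; "q": joint angles; "qd": joint speeds; "joint_torque": joint torques, N m; "tool_pos": TCP position; "eef_rot": TCP orientation; "contact_force": force on the tool from outside, world axes, zero at the start; "moment": the same for the moment, N m; "opening": opening from 0.0 (shut) to 1.0 (fully open); "finger_force": force on a finger pad.
Only numpy, scipy, OpenCV 4.12 (cv2) and the standard library are available. Lean on these libraries where they do the work, as an engineer would, in place of code of your own. Each camera call takes 0.05 s, during which the arm holds its last target. There are 200 camera calls.

## Working session

There is one attempt and no reset: what is moved stays moved. The work goes in short steps, Python scripts to look and compute and a shell command to move; the robot and the scene stay as the last step left them, time stands still between calls to the robot, and variables do not carry over. Pictures are saved under pics/ and viewed, at most 14 in all, crops included, and the job is handed in when it is done.

```bash
mkdir -p pics
python3 - <<'E'
from plant import r
import cv2,numpy as np
for n in("scene","top"):
    s=r.snapshot(n);cv2.imwrite(f"pics/{n}0.png",s["img"][:,:,::-1]);print(n,np.round(s["mtx"],1).tolist(),np.round(s["cam_to_world"],3).tolist(),s.keys())
print(r.get_state())
E
```

```text
scene [[499.3, 0.0, 255.4], [0.0, 499.3, 184.3], [0.0, 0.0, 1.0]] [[0.895, 0.287, -0.342, 0.041], [-0.446, 0.588, -0.674, -1.1], [0.008, 0.756, 0.654, 1.144], [0.0, 0.0, 0.0, 1.0]] dict_keys(['img', 'mtx', 'cam_to_world'])
top [[390.5, 0.0, 254.7], [0.0, 390.5, 186.2], [0.0, 0.0, 1.0]] [[0.023, 0.99, -0.137, 0.402], [-1.0, 0.021, -0.01, -0.007], [-0.007, 0.137, 0.991, 1.517], [0.0, 0.0, 0.0, 1.0]] dict_keys(['img', 'mtx', 'cam_to_world'])
{'clock': 0.1, 'q': array([-1.14616267,  0.68991067, -0.1945537 ,  1.56618303,  0.15730344,
        0.90252725, -0.21505909]), 'qd': array([ 1.27436292e-04, -4.51937449e-04, -9.08984981e-05, -1.56712884e-03,
       -7.55694177e-04,  1.36210182e-03,  8.95438601e-04]), 'joint_torque': array([-3.32246724e-03, -5.28496671e+01, -1.27166290e+00, -1.53836381e+01,
       -5.25971653e-02,  2.02323143e-03,  3.15763202e-05]), 'tool_pos': array([0.23791475, 0.57735202, 0.2379997 ]), 'eef_rot': array([ 1.94107549e-01,  9.80979914e-01, -8.10268462e-04, -1.08793192e-04]), 'contact_force': array([ 0.15751515,  0.23875857, -0.2030184 ]), 'moment': array([-0.01553811, -0.01689382,  0.01113329]), 'finger_force': 0.0, 'opening': 0.9989707242017604}
```

View pics/scene0.png

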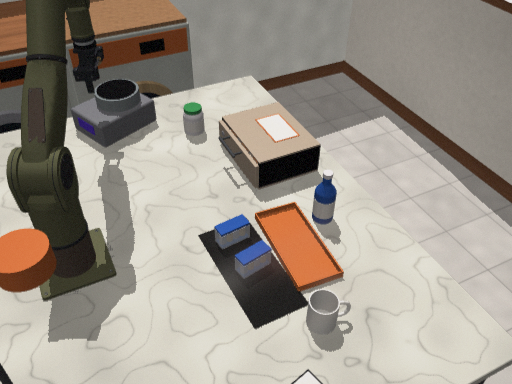

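View pics/top0.png

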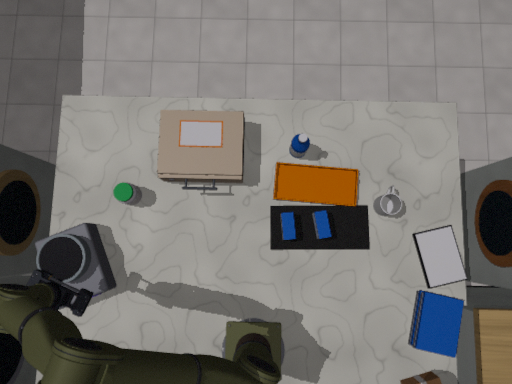

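```bash
cat > h.py <<'E'
from plant import r
import cv2,numpy as np
from scipy.spatial.transform import Rotation as R
def ray(s,uv,z):
    M=s["cam_to_world"];K=s["mtx"]
    d=np.linalg.inv(K)@np.array([uv[0],uv[1],1.]);d=M[:3,:3]@np.array([d[0],-d[1],-d[2]]);o=M[:3,3]
    return (o+d*(z-o[2])/d[2])[:2]
def blobs(s,lo,hi,amin=60):
    """hsv mask -> list of (area, contour)"""
    m=cv2.inRange(cv2.cvtColor(s["img"],cv2.COLOR_RGB2HSV),np.array(lo),np.array(hi))
    c,_=cv2.findContours(m,cv2.RETR_EXTERNAL,cv2.CHAIN_APPROX_NONE)
    return [k for k in c if cv2.contourArea(k)>amin]
def rect(s,c,z):
    """min-area rectangle of a contour on plane z: centre, sizes, yaw of the long side (deg, -90..90)"""
    p=np.array([ray(s,q,z) for q in c[:,0,:].astype(float)],np.float32)
    b=cv2.boxPoints(cv2.minAreaRect(p));e=[b[1]-b[0],b[2]-b[1]];l=[np.linalg.norm(k) for k in e]
    k=e[int(np.argmax(l))];a=np.degrees(np.arctan2(k[1],k[0]));a=(a+90)%180-90
    return b.mean(0),sorted(l),a
def go(x,y,z,yaw=None):
    """yaw: world direction (deg) of tool y (mod 180). prints 6 scaled numbers + rows needed"""
    st=r.get_state();T=R.from_quat(st["eef_rot"]);d=T.inv().apply(np.array([x,y,z])-st["tool_pos"])
    if yaw is None: t=np.zeros(3)
    else:
        cur=T.apply([0,1,0]);cy=np.degrees(np.arctan2(cur[1],cur[0]))
        dy=(yaw-cy+90)%180-90
        G=R.from_euler('z',np.radians(cy+dy)).as_matrix()@np.array([[0,1,0],[1,0,0],[0,0,-1.]]) # y_tool along yaw, z down
        t=(T.inv()*R.from_matrix(G)).as_rotvec()
    print("shift",np.round(d/.15,3).tolist(),"turn",np.round(t/(np.pi/2),3).tolist(),"rows",round(np.linalg.norm(d)/.05,1),round(np.degrees(np.linalg.norm(t))/8.59,1))
def st():
    s=r.get_state();T=R.from_quat(s["eef_rot"]);c=T.apply([0,1,0])
    print("t",round(s["clock"],2),"p",np.round(s["tool_pos"],4),"yaw",round(np.degrees(np.arctan2(c[1],c[0])),1),"tilt",np.round(T.apply([0,0,1])[:2],3),"F",np.round(s["contact_force"],1),"op",round(s["opening"],3),"ff",round(s["finger_force"],1),"q7",round(s["q"][6],2))
E
python3 - <<'E'
from h import *
s=r.snapshot("top")
B=lambda n,lo,hi,z,a=60:[print(n,np.round(c.reshape(-1,2).mean(0)),*[np.round(v,3) for v in rect(s,c,z)]) for c in blobs(s,lo,hi,a)]
B("blue",(100,150,60),(125,255,255),.065)
B("orange",(5,180,120),(18,255,255),.024,500)
B("mat",(0,0,0),(180,255,45),.004,2000)
B("till",(8,50,100),(20,140,230),.12,2000)
B("green",(50,100,50),(80,255,255),.11)
i=s["img"];cv2.imwrite("pics/c1.png",cv2.resize(i[100:260,100:420],None,fx=2.5,fy=2.5,interpolation=cv2.INTER_CUBIC)[:,:,::-1])
E
```

```text
blue [430. 321.] [ 0.124 -0.654] [0.161 0.2  ] -11.375
blue [288. 225.] [ 0.46 -0.12] [0.047 0.103] 6.228
blue [323. 224.] [ 0.468 -0.247] [0.047 0.102] 11.188
blue [300. 144.] [ 0.769 -0.161] [0.06  0.063] 68.702
orange [318. 182.] [ 0.624 -0.227] [0.143 0.316] 86.025
mat [109. 338.] [0.14  0.435] [0.531 1.059] -88.573
mat [319. 227.] [ 0.461 -0.244] [0.165 0.374] -88.7
mat [ 19. 208.] [0.499 0.922] [0.152 0.269] 6.429
till [496. 346.] [ 0.064 -0.824] [0.109 0.246] -3.195
green [123. 192.] [0.567 0.486] [0.062 0.067] -88.748
```

View pics/c1.png

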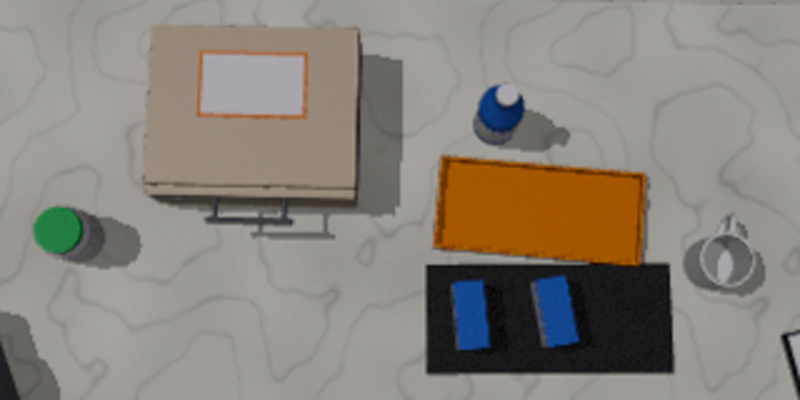

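Run:
```python
from h import *
s=r.snapshot("top")
P=lambda u,v:(u/2.5+100-.3,v/2.5+100-.3)
for n,l,z in(("handle",[(208,219),(292,222)],.097),("till",[(152,25),(360,28),(357,188),(147,183)],.12),("panelfront",[(145,197),(355,204)],.106),("jar",[(59,230)],.11),("bottlecap",[(508,95)],.19),("mug",[(727,260)],.09),("tray",[(443,156),(646,174),(641,265),(433,249)],.024)):
    print(n,[np.round(ray(s,P(*k),z),3).tolist() for k in l])
st(); go(.5,.3,.2,2)
```

```text
handle [[0.589, 0.271], [0.587, 0.147]]
till [[0.875, 0.364], [0.877, 0.054], [0.636, 0.052], [0.637, 0.358]]
panelfront [[0.618, 0.363], [0.615, 0.055]]
jar [[0.566, 0.485]]
bottlecap [[0.76, -0.158]]
mug [[0.546, -0.491]]
tray [[0.705, -0.076], [0.684, -0.391], [0.542, -0.382], [0.56, -0.063]]
t 0.2 p [0.238  0.5776 0.2382] yaw 67.6 tilt [-0.    -0.001] F [ 0.  -0.3  0.6] op 1.001 ff 0.0 q7 -0.22
shift [-2.32, -1.045, 0.256] turn [-0.001, 0.0, 0.729] rows 7.7 7.6
```

```bash
sed -i 's/^    print("shift"/    k=max(1,np.abs(d).max()\/.15); print("LIM",np.round(d\/.15\/k,3).tolist())\n    print("shift"/' h.py
python3 -c "
from h import *
go(.588,.209,.2,0)"; python3 -m pendant '[0.25,-1,-0.35,0,0,0,0.2, 0.25,-1,-0.35,0,0,0,0.75, 0.25,-1,-0.35,0,0,0,0.75, 0.25,-1,-0.35,0,0,0,0.75, 0.25,-1,-0.35,0,0,0,0.75, 0.25,-1,-0.35,0,0,0,0.75, 0.25,-1,-0.35,0,0,0,0.75, 0.25,-1,-0.35,0,0,0,0.75, 0.25,-1,-0.35,0,0,0,0.75, 0.25,-1,-0.35,0,0,0,0.75]'; python3 -c "
from h import *
st();go(.588,.209,.2,0)"
```

```text
LIM [-1.0, -0.447, 0.083]
shift [-3.094, -1.383, 0.256] turn [-0.001, 0.0, 0.751] rows 10.2 7.9
clock: 1.2
tool_pos: [0.3566, 0.4722, 0.2386]
eef_rot: [0.705, 0.709, -0.0, 0.0]
contact_force: [0.7, 0.1, 0.3]
opening: 0.251
finger_force: 0.0
t 1.2 p [0.3566 0.4722 0.2386] yaw 0.3 tilt [-0. -0.] F [0.7 0.1 0.3] op 0.251 ff 0.0 q7 -0.89
LIM [-1.0, 0.87, 0.146]
shift [-1.763, 1.534, 0.258] turn [-0.0, 0.0, 0.003] rows 7.1 0.0
```

```bash
python3 -m pendant '[0.25,-0.9,0.8,0.13,0,0,0, 0.25,-0.9,0.8,0.13,0,0,0, 0.25,-0.9,0.8,0.13,0,0,0, 0.25,-0.9,0.8,0.13,0,0,0, 0.25,-0.9,0.8,0.13,0,0,0]' >/dev/null; python3 -m pendant '[0.25,-0.863,0.734,0.128,0,0,0, 0.25,-0.863,0.734,0.128,0,0,0, 0.25,-0.863,0.734,0.128,0,0,0, 0.25,-0.863,0.734,0.128,0,0,0, 0.25,-0.863,0.734,0.128,0,0,0,0.25,-0.863,0.734,0.128,0,0,0]'; python3 -c "
from h import *
s=r.snapshot('scene');cv2.imwrite('pics/s2.png',cv2.resize(s['img'][70:230,150:350],None,fx=3.5,fy=3.5)[:,:,::-1])
st();go(.588,.209,.078,0)"
```

```text
clock: 2.3
tool_pos: [0.5865, 0.2098, 0.1999]
eef_rot: [0.706, 0.709, 0.0, -0.001]
contact_force: [-0.4, 0.5, -0.4]
opening: 0.248
finger_force: 0.0
t 2.35 p [0.586  0.2109 0.2   ] yaw 0.3 tilt [-0.001  0.002] F [0.3 0.5 0.1] op 0.253 ff 0.0 q7 -0.35
LIM [-0.014, 0.014, 0.813]
shift [-0.014, 0.014, 0.813] turn [-0.001, -0.001, 0.004] rows 2.4 0.0
```

View pics/s2.png

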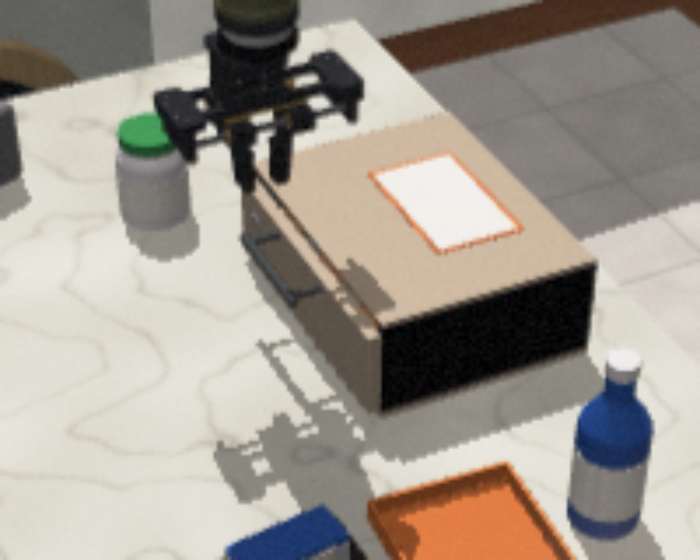

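The picture shows the gripper above the till front, with the handle bar running from crop (248,238) to (295,300). I'll cross-check that position against the top-view estimate.

```bash
python3 -c "
from h import *
s=r.snapshot('scene')
for u,v in((248,238),(295,300)):print(ray(s,(150+u/3.5-.3,70+v/3.5-.3),.097))
" ; python3 -m pendant '[0.25,-0.01,0.01,0.2,0,0,0, 0.25,-0.01,0.01,0.35,0,0,0, 0.25,-0.01,0.01,0.5,0,0,0]'|grep -E "pos|force"; python3 -m pendant '[0.25,0,0,0.08,0,0,0, 0.25,0,0,0.16,0,0,0, 0.25,0,0,0.24,0,0,0, 0.25,0,0,0.3,0,0,0, 0.25,0,0,0.3,0,0,0]'
```

```text
[0.58939804 0.2620626 ]
[0.58929727 0.14642066]
tool_pos: [0.5876, 0.2095, 0.1246]
contact_force: [0.4, 0.1, 0.3]
finger_force: 0.0
clock: 3.2
tool_pos: [0.5882, 0.2067, 0.079]
eef_rot: [0.706, 0.708, -0.001, -0.0]
contact_force: [0.2, -0.4, 0.3]
opening: 0.25
finger_force: 0.0
```

```bash
python3 -m pendant '[0,0,0,0,0,0,0, 0,0,0,0,0,0,0, 0,0,0,0,0,0,0, 0,0,0,0,0,0,0, 0,0,0,0,0,0,0]' 15;  python3 -m pendant '[0,0,-0.05,0,0,0,0, 0,0,-0.15,0,0,0,0, 0,0,-0.25,0,0,0,0, 0,0,-0.35,0,0,0,0, 0,0,-0.45,0,0,0,0, 0,0,-0.55,0,0,0,0, 0,0,-0.65,0,0,0,0, 0,0,-0.75,0,0,0,0, 0,0,-0.85,0,0,0,0, 0,0,-0.95,0,0,0,0,0,0,-1,0,0,0,0,0,0,-1,0,0,0,0]'
```

```text
clock: 3.7
tool_pos: [0.5894, 0.2068, 0.0806]
eef_rot: [0.706, 0.708, 0.001, 0.0]
contact_force: [0.3, 0.5, 1.8]
opening: 0.113
finger_force: 15.0
clock: 4.9
tool_pos: [0.4369, 0.2069, 0.0804]
eef_rot: [0.706, 0.708, -0.001, -0.001]
contact_force: [-2.2, 2.1, 6.5]
opening: 0.114
finger_force: 15.1
```

```bash
python3 -m pendant '[0.25,0,0,0,0,0,0, 0.25,0,0,0,0,0,0, 0.25,0,0,0,0,0,0, 0.25,0,0,-0.2,0,0,0, 0.25,0,0,-0.5,0,0,0, 0.25,0,0,-0.8,0,0,0, 0.25,-0.6,0,-0.9,0,0,0, 0.25,-1,0,-0.9,0,0,0, 0.25,-1,0,-0.9,0,0,0, 0.25,-1,0,-0.9,0,0,0]'>/dev/null
python3 - <<'E'
from h import *
st()
s=r.snapshot("top");i=s["img"]
B=lambda n,lo,hi,z,a=60:[print(n,np.round(c.reshape(-1,2).mean(0)),*[np.round(v,3) for v in rect(s,c,z)]) for c in blobs(s,lo,hi,a)]
B("blue",(100,150,60),(125,255,255),.069)
B("orange",(5,180,120),(18,255,255),.079,100)
cv2.imwrite("pics/c3.png",cv2.resize(i[100:270,130:400],None,fx=2.9,fy=2.9,interpolation=cv2.INTER_CUBIC)[:,:,::-1])
E
```

```text
t 5.9 p [0.4386 0.0481 0.2155] yaw -0.7 tilt [-0.001 -0.004] F [-0.   1.   0.5] op 0.252 ff 0.0 q7 -0.17
blue [430. 321.] [ 0.125 -0.652] [0.161 0.199] -11.349
blue [288. 225.] [ 0.46 -0.12] [0.046 0.102] 6.479
blue [323. 224.] [ 0.468 -0.246] [0.047 0.101] 10.487
blue [300. 144.] [ 0.768 -0.16 ] [0.059 0.063] 68.702
orange [224. 198.] [0.553 0.12 ] [0.045 0.086] 1.239
orange [200. 199.] [0.549 0.211] [0.041 0.097] 2.294
orange [175. 198.] [0.549 0.301] [0.043 0.094] 0.007
orange [316. 182.] [ 0.615 -0.219] [0.138 0.304] 86.025
```

View pics/c3.png

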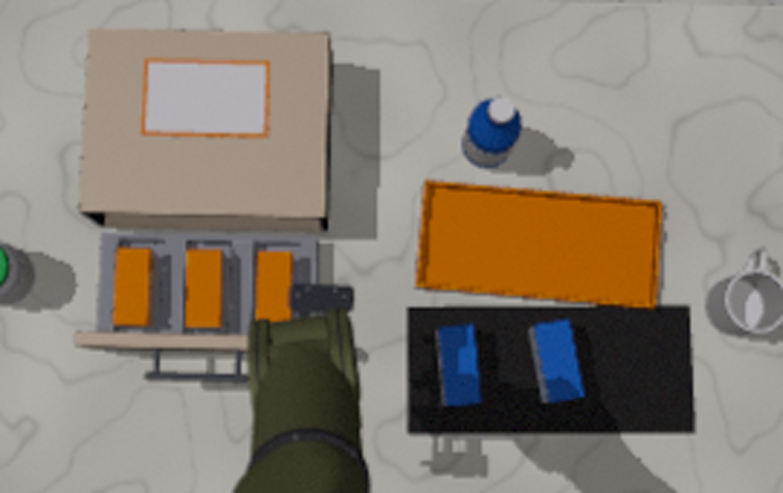

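```bash
python3 -m pendant '[0.75,0.48,0.73,0.3,0,0,-1, 0.75,0.48,0.73,0.3,0,0,-1, 0.75,0.48,0.73,0.3,0,0,-1, 0.75,0.48,0.73,0.3,0,0,-1, 0.75,0.48,0.73,0.3,0,0,-1, 0.75,0.48,0.73,0.3,0,0,-1, 0.75,0.48,0.73,0.3,0,0,-1, 0.75,0.48,0.73,0.3,0,0,-1, 0.75,0.48,0.73,0.3,0,0,-1, 0.75,0.48,0.73,0.3,0,0,-1, 0.75,0.48,0.73,0.3,0,0,-1,0.75,0.48,0.73,0.3,0,0,-1]' >/dev/null
python3 - <<'E'
from h import *
st();go(.549,.120,.048,90)
E
```

```text
t 7.15 p [0.5482 0.13   0.1696] yaw 90.2 tilt [-0.001  0.001] F [-0.1  0.2 -0. ] op 0.751 ff 0.0 q7 0.87
LIM [-0.006, -0.067, 0.81]
shift [-0.006, -0.067, 0.81] turn [0.001, -0.001, 0.002] rows 2.4 0.0
```

```bash
python3 -m pendant '[0.75,0,-0.067,0,0,0,0, 0.75,0,-0.067,0.2,0,0,0, 0.75,0,-0.067,0.4,0,0,0, 0.75,0,-0.067,0.55,0,0,0, 0.75,0,-0.067,0.68,0,0,0, 0.75,0,-0.067,0.77,0,0,0, 0.75,0,-0.067,0.81,0,0,0, 0.75,0,-0.067,0.81,0,0,0]' ; python3 -m pendant '[0,0,0,0,0,0,0, 0,0,0,0,0,0,0, 0,0,0,0,0,0,0, 0,0,0,0,0,0,0, 0,0,0,0,0,0,0]' 22;  python3 -m pendant '[0,0,0,-0.05,0,0,0, 0,0,0,-0.1,0,0,0, 0,0,0,-0.2,0,0,0, 0,0,0,-0.4,0,0,0, 0,0,0,-0.6,0,0,0, 0,0,0,-0.8,0,0,0, 0,0,0,-0.9,0,0,0, 0,0,0,-0.9,0,0,0]';python3 - <<'E'
from h import *
st();go(.629,-.128,.18,86.2)
E
```

```text
clock: 7.95
tool_pos: [0.5483, 0.1185, 0.0481]
eef_rot: [-0.001, 1.0, -0.0, -0.0]
contact_force: [-0.9, -0.7, -0.3]
opening: 0.749
finger_force: 0.0
clock: 8.45
tool_pos: [0.5491, 0.1187, 0.0493]
eef_rot: [-0.001, 1.0, 0.0, 0.001]
contact_force: [-0.3, -1.2, 5.8]
opening: 0.512
finger_force: 22.0
clock: 9.25
tool_pos: [0.5498, 0.119, 0.1861]
eef_rot: [-0.001, 1.0, 0.001, 0.002]
contact_force: [0.7, 0.1, -1.1]
opening: 0.508
finger_force: 22.0
t 9.25 p [0.5498 0.119  0.1861] yaw 90.1 tilt [0.005 0.002] F [ 0.7  0.1 -1.1] op 0.508 ff 22.0 q7 0.89
LIM [-0.318, -1.0, 0.024]
shift [-0.525, -1.648, 0.04] turn [0.001, 0.003, 0.043] rows 5.2 0.5
```

```bash
python3 -m pendant '[0,-0.1,-0.3,0,0,0,0, 0,-0.2,-0.6,0,0,0,0, 0,-0.32,-1,0,0,0,0.043, 0,-0.32,-1,0,0,0,0.043, 0,-0.32,-1,0,0,0,0.043, 0,-0.32,-1,0,0,0,0.043]' >/dev/null
python3 - <<'E'
from h import *
st();go(.629,-.128,.07,86.2)
E
```

```text
t 9.85 p [ 0.596  -0.0293  0.1828] yaw 86.4 tilt [-0.002  0.002] F [ 0.8  0.2 -1.8] op 0.506 ff 22.0 q7 1.11
LIM [-0.263, -0.644, 0.751]
shift [-0.263, -0.644, 0.751] turn [0.001, -0.001, 0.002] rows 3.1 0.0
```

```bash
python3 -m pendant '[0,-0.1,-0.3,0,0,0,0, 0,-0.263,-0.644,0,0,0,0, 0,-0.263,-0.644,0,0,0,0, 0,-0.263,-0.644,0.1,0,0,0,  0,-0.263,-0.644,0.3,0,0,0, 0,-0.263,-0.644,0.5,0,0,0, 0,-0.263,-0.644,0.65,0,0,0, 0,-0.263,-0.644,0.75,0,0,0, 0,-0.263,-0.644,0.75,0,0,0]' >/dev/null
python3 - <<'E'
from h import *
st();go(.629,-.128,.041,86.2)
E
```

```text
t 10.75 p [ 0.6278 -0.1268  0.0685] yaw 86.5 tilt [-0.005  0.003] F [-1.   0.2 -1. ] op 0.51 ff 22.0 q7 1.22
LIM [-0.009, -0.008, 0.183]
shift [-0.009, -0.008, 0.183] turn [0.001, -0.003, 0.003] rows 0.6 0.0
```

```bash
python3 -m pendant '[0,0,0,0.05,0,0,0, 0,0,0,0.1,0,0,0, 0,0,0,0.14,0,0,0, 0,0,0,0.165,0,0,0, 0,0,0,0.18,0,0,0, 0,0,0,0.185,0,0,0,0,0,0,0.185,0,0,0]'; python3 -m pendant '[0.6,0,0,0,0,0,0, 0.72,0,0,0,0,0,0, 0.72,0,0,0,0,0,0, 0.72,0,0,-0.1,0,0,0, 0.72,0,0,-0.3,0,0,0, 0.72,0,0,-0.6,0,0,0, 0.72,0,0,-0.8,0,0,0, 0.72,0,0,-0.8,0,0,0]'
python3 - <<'E'
from h import *
st();go(.549,.211,.165,90)
E
```

```text
clock: 11.45
tool_pos: [0.6299, -0.1303, 0.0433]
eef_rot: [0.033, 0.999, 0.0, 0.0]
contact_force: [0.2, -0.7, -1.3]
opening: 0.506
finger_force: 22.0
clock: 12.25
tool_pos: [0.6333, -0.1302, 0.1694]
eef_rot: [0.033, 0.999, -0.0, 0.005]
contact_force: [0.1, -0.6, -0.3]
opening: 0.719
finger_force: 0.0
t 12.25 p [ 0.6333 -0.1302  0.1694] yaw 86.2 tilt [ 0.01  -0.001] F [ 0.1 -0.6 -0.3] op 0.719 ff 0.0 q7 1.28
LIM [0.318, 1.0, 0.01]
shift [0.711, 2.233, 0.022] turn [-0.0, 0.007, -0.042] rows 7.0 0.4
```

```bash
python3 -m pendant '[0.75,0.3,0.95,0,0,0,-0.042, 0.75,0.3,0.95,0,0,0,-0.042, 0.75,0.3,0.95,0,0,0,-0.042, 0.75,0.3,0.95,0,0,0,-0.042]' >/dev/null;  python3 -m pendant '[0.75,0.2,0.95,0,0,0,0, 0.75,0.2,0.95,0,0,0,0, 0.75,0.2,0.95,0,0,0,0, 0.75,0.2,0.95,0,0,0,0]' >/dev/null;python3 - <<'E'
from h import *
st();go(.549,.211,.048,90)
E
```

```text
t 13.05 p [0.5617 0.1673 0.1641] yaw 90.7 tilt [-0.     0.008] F [-0.1  0.   0.8] op 0.75 ff 0.0 q7 0.84
LIM [0.081, 0.286, 0.776]
shift [0.081, 0.286, 0.776] turn [0.005, -0.0, 0.008] rows 2.5 0.1
```

```bash
python3 -m pendant '[0.75,0.08,0.26,0,0,0,0, 0.75,0.08,0.26,0,0,0,0, 0.75,0.08,0.26,0,0,0,0]' >/dev/null;python3 - <<'E'
from h import *
st();go(.549,.211,.048,90)
E
```

```text
t 13.35 p [0.5519 0.1968 0.1634] yaw 90.2 tilt [-0. -0.] F [-0.7 -0.6 -0.1] op 0.752 ff 0.0 q7 0.78
LIM [0.019, 0.095, 0.769]
shift [0.019, 0.095, 0.769] turn [-0.0, -0.0, 0.002] rows 2.3 0.0
```

```bash
python3 -m pendant '[0.75,0.019,0.095,0,0,0,0, 0.75,0.019,0.095,0.2,0,0,0, 0.75,0.019,0.095,0.4,0,0,0, 0.75,0.019,0.095,0.5,0,0,0, 0.75,0.019,0.095,0.5,0,0,0]'>/dev/null;python3 - <<'E'
from h import *
st();go(.549,.211,.048,90)
E
```

```text
t 13.85 p [0.5483 0.2095 0.0864] yaw 90.0 tilt [-0.004 -0.002] F [-0.2  0.1 -0.3] op 0.754 ff 0.0 q7 0.7
LIM [-0.006, 0.011, 0.256]
shift [-0.006, 0.011, 0.256] turn [-0.001, -0.002, -0.0] rows 0.8 0.0
```

```bash
python3 -m pendant '[0.75,0,0.01,0.1,0,0,0, 0.75,0,0.01,0.2,0,0,0, 0.75,0,0.01,0.255,0,0,0, 0.75,0,0.01,0.255,0,0,0, 0,0,0.01,0.255,0,0,0, 0,0,0.01,0.255,0,0,0, 0,0,0.01,0.255,0,0,0, 0,0,0.01,0.255,0,0,0, 0,0,0.01,0.255,0,0,0]' 22;  python3 -m pendant '[0,0,0,-0.05,0,0,0, 0,0,0,-0.1,0,0,0, 0,0,0,-0.2,0,0,0, 0,0,0,-0.4,0,0,0, 0,0,0,-0.6,0,0,0, 0,0,0,-0.8,0,0,0, 0,0,0,-0.9,0,0,0, 0,0,0,-0.9,0,0,0, 0,-0.1,-0.3,-0.9,0,0,0, 0,-0.3,-0.6,-0.9,0,0,0, 0,-0.3,-0.95,-0.9,0,0,0, 0,-0.3,-0.95,-0.9,0,0,0]';python3 - <<'E'
from h import *
st();go(.623,-.228,.18,86.2)
E
```

```text
clock: 14.75
tool_pos: [0.5497, 0.212, 0.0505]
eef_rot: [-0.0, 1.0, 0.0, 0.0]
contact_force: [-1.0, -1.0, 2.4]
opening: 0.509
finger_force: 21.9
clock: 15.95
tool_pos: [0.5944, 0.0591, 0.1834]
eef_rot: [0.006, 1.0, -0.004, -0.001]
contact_force: [-0.5, -1.0, -1.6]
opening: 0.512
finger_force: 21.9
t 15.95 p [0.5944 0.0591 0.1834] yaw 89.4 tilt [-0.003 -0.008] F [-0.5 -1.  -1.6] op 0.512 ff 21.9 q7 1.01
LIM [-0.111, -1.0, 0.02]
shift [-0.212, -1.911, 0.038] turn [-0.005, -0.002, 0.035] rows 5.8 0.4
```

```bash
python3 -m pendant '[0,-0.11,-0.95,0,0,0,0.035, 0,-0.11,-0.95,0,0,0,0.035, 0,-0.11,-0.95,0,0,0,0.035, 0,-0.11,-0.95,0,0,0,0.035, 0,-0.11,-0.95,0,0,0,0.035]' >/dev/null;  python3 -m pendant '[0,-0.1,-0.4,0,0,0,0, 0,-0.1,-0.7,0,0,0,0, 0,-0.1,-0.9,0,0,0,0, 0,-0.1,-0.9,0,0,0,0, 0,-0.1,-0.9,0,0,0,0]'>/dev/null;python3 - <<'E'
from h import *
st();go(.623,-.228,.07,86.2)
E
```

```text
t 16.95 p [ 0.6184 -0.2069  0.1845] yaw 86.9 tilt [-0.001  0.002] F [-1.1  0.5 -1.2] op 0.507 ff 22.0 q7 1.42
LIM [-0.039, -0.14, 0.763]
shift [-0.039, -0.14, 0.763] turn [0.001, -0.001, 0.008] rows 2.3 0.1
```

```bash
python3 -m pendant '[0,-0.039,-0.14,0,0,0,0.008, 0,-0.039,-0.14,0,0,0,0.008, 0,-0.039,-0.14,0.2,0,0,0.008, 0,-0.039,-0.14,0.4,0,0,0.008, 0,-0.039,-0.14,0.6,0,0,0.008, 0,-0.039,-0.14,0.75,0,0,0.008, 0,-0.039,-0.14,0.76,0,0,0.008]' >/dev/null;  python3 - <<'E'
from h import *
st();go(.623,-.228,.041,86.2)
E
```

```text
t 17.65 p [ 0.6212 -0.2258  0.0679] yaw 86.4 tilt [-0.006  0.004] F [-0.4  0.6 -0.7] op 0.506 ff 22.0 q7 1.38
LIM [-0.014, -0.015, 0.179]
shift [-0.014, -0.015, 0.179] turn [0.002, -0.004, 0.002] rows 0.5 0.1
```

```bash
python3 -m pendant '[0,0,0,0.06,0,0,0, 0,0,0,0.11,0,0,0, 0,0,0,0.15,0,0,0, 0,0,0,0.17,0,0,0, 0,0,0,0.183,0,0,0, 0,0,0,0.183,0,0,0,0.6,0,0,0.183,0,0,0, 0.72,0,0,0.183,0,0,0, 0.72,0,0,0.183,0,0,0]'; python3 -m pendant '[0.72,0,0,-0.1,0,0,0, 0.72,0,0,-0.3,0,0,0, 0.72,0,0,-0.6,0,0,0, 0.72,0,0,-0.8,0,0,0, 0.75,0.2,0.9,-0.8,0,0,0, 0.75,0.2,0.9,-0.8,0,0,0, 0.75,0.2,0.9,-0.8,0,0,0, 0.75,0.2,0.9,-0.8,0,0,0]'>/dev/null; python3 -m pendant '[0.75,0.2,0.95,0,0,0,-0.04, 0.75,0.2,0.95,0,0,0,-0.04, 0.75,0.2,0.95,0,0,0,-0.04, 0.75,0.2,0.95,0,0,0,-0.04]'>/dev/null;python3 -m pendant '[0.75,0.1,0.95,0,0,0,0, 0.75,0.1,0.95,0,0,0,0, 0.75,0.1,0.95,0,0,0,0, 0.75,0.1,0.95,0,0,0,0]'>/dev/null;python3 - <<'E'
from h import *
st();go(.549,.3,.165,90)
E
```

```text
clock: 18.55
tool_pos: [0.6236, -0.2299, 0.0439]
eef_rot: [0.034, 0.999, -0.0, 0.0]
contact_force: [0.5, 0.5, -0.0]
opening: 0.717
finger_force: 0.0
t 20.15 p [0.5666 0.2027 0.1652] yaw 90.3 tilt [0.002 0.008] F [-0.6 -0.4  0.4] op 0.747 ff 0.0 q7 0.8
LIM [0.113, 0.649, 0.006]
shift [0.113, 0.649, 0.006] turn [0.005, 0.001, 0.004] rows 2.0 0.1
```

```bash
python3 -m pendant '[0.75,0.113,0.58,0,0,0,0, 0.75,0.113,0.58,0,0,0,0, 0.75,0.113,0.58,0,0,0,0, 0.75,0.113,0.58,0,0,0,0]'>/dev/null;python3 - <<'E'
from h import *
st();go(.549,.3,.048,90)
E
```

```text
t 20.55 p [0.5516 0.2804 0.1641] yaw 89.8 tilt [ 0.001 -0.   ] F [-0.4 -0.1  0.5] op 0.75 ff 0.0 q7 0.69
LIM [0.018, 0.131, 0.774]
shift [0.018, 0.131, 0.774] turn [-0.0, 0.001, -0.002] rows 2.4 0.0
```

```bash
python3 -m pendant '[0.75,0.018,0.12,0,0,0,0, 0.75,0.018,0.12,0.2,0,0,0, 0.75,0.018,0.12,0.4,0,0,0, 0.75,0.018,0.12,0.5,0,0,0, 0.75,0.018,0.12,0.5,0,0,0]'>/dev/null;python3 - <<'E'
from h import *
st();go(.549,.3,.048,90)
E
```

```text
t 21.05 p [0.5477 0.2972 0.0866] yaw 89.7 tilt [-0.003 -0.003] F [-0.3  0.2 -0.4] op 0.748 ff 0.0 q7 0.62
LIM [-0.01, 0.019, 0.257]
shift [-0.01, 0.019, 0.257] turn [-0.002, -0.002, -0.004] rows 0.8 0.0
```

```bash
python3 -m pendant '[0.75,0,0.01,0.1,0,0,0, 0.75,0,0.01,0.2,0,0,0, 0.75,0,0.01,0.255,0,0,0, 0.75,0,0.01,0.255,0,0,0, 0,0,0.01,0.255,0,0,0, 0,0,0.01,0.255,0,0,0, 0,0,0.01,0.255,0,0,0, 0,0,0.01,0.255,0,0,0, 0,0,0.01,0.255,0,0,0]' 22;  python3 -m pendant '[0,0,0,-0.05,0,0,0, 0,0,0,-0.1,0,0,0, 0,0,0,-0.2,0,0,0, 0,0,0,-0.4,0,0,0, 0,0,0,-0.6,0,0,0, 0,0,0,-0.8,0,0,0, 0,0,0,-0.9,0,0,0, 0,0,0,-0.9,0,0,0, 0,-0.05,-0.3,-0.9,0,0,0, 0,-0.15,-0.6,-0.9,0,0,0, 0,-0.15,-0.95,-0.9,0,0,0, 0,-0.15,-0.95,-0.9,0,0,0]';
python3 -m pendant '[0,-0.1,-0.3,0,0,0,0, 0,-0.1,-0.6,0,0,0,0, 0,-0.1,-0.95,0,0,0,0, 0,-0.1,-0.95,0,0,0,0, 0,-0.1,-0.95,0,0,0,0]'>/dev/null
python3 -m pendant '[0,-0.1,-0.3,0,0,0,0, 0,-0.1,-0.6,0,0,0,0, 0,-0.1,-0.95,0,0,0,0, 0,-0.1,-0.95,0,0,0,0, 0,-0.1,-0.95,0,0,0,0]'>/dev/null
python3 - <<'E'
from h import *
st();go(.616,-.328,.18,86.2)
E
```

```text
clock: 21.95
tool_pos: [0.5489, 0.3005, 0.0509]
eef_rot: [0.002, 1.0, 0.0, 0.0]
contact_force: [0.1, -0.1, 3.4]
opening: 0.509
finger_force: 22.0
clock: 23.15
tool_pos: [0.5705, 0.1466, 0.1839]
eef_rot: [0.008, 1.0, -0.005, -0.002]
contact_force: [-0.5, -0.3, -1.6]
opening: 0.512
finger_force: 22.0
t 24.15 p [ 0.599  -0.1273  0.1849] yaw 89.7 tilt [-0.001  0.001] F [ 1.1  0.7 -1.6] op 0.506 ff 22.0 q7 1.32
LIM [-0.09, -1.0, 0.023]
shift [-0.121, -1.337, 0.031] turn [0.001, -0.0, 0.039] rows 4.0 0.4
```

```bash
python3 -m pendant '[0,-0.1,-0.3,0,0,0,0.04, 0,-0.1,-0.6,0,0,0,0.04, 0,-0.1,-0.95,0,0,0,0.04, 0,-0.1,-0.95,0,0,0,0.04, 0,-0.1,-0.95,0,0,0,0.04]'>/dev/null
python3 -m pendant '[0,-0.02,-0.25,0,0,0,0, 0,-0.02,-0.3,0,0,0,0, 0,-0.02,-0.3,0,0,0,0, 0,-0.02,-0.3,0,0,0,0]'>/dev/null
python3 - <<'E'
from h import *
st();go(.616,-.328,.07,86.2)
E
```

```text
t 25.05 p [ 0.6143 -0.3114  0.1853] yaw 86.4 tilt [0.    0.003] F [-0.3  0.4 -0.6] op 0.507 ff 22.0 q7 1.59
LIM [-0.018, -0.112, 0.768]
shift [-0.018, -0.112, 0.768] turn [0.002, 0.0, 0.002] rows 2.3 0.0
```

```bash
python3 -m pendant '[0,-0.018,-0.1,0,0,0,0, 0,-0.018,-0.1,0,0,0,0, 0,-0.018,-0.1,0.2,0,0,0, 0,-0.018,-0.1,0.4,0,0,0, 0,-0.018,-0.1,0.6,0,0,0, 0,-0.018,-0.1,0.75,0,0,0, 0,-0.018,-0.1,0.77,0,0,0]' >/dev/null;  python3 - <<'E'
from h import *
st();go(.616,-.328,.041,86.2)
E
```

```text
t 25.75 p [ 0.6134 -0.327   0.0667] yaw 86.3 tilt [-0.005  0.004] F [-1.4 -0.8 -1.3] op 0.506 ff 22.0 q7 1.56
LIM [-0.019, -0.006, 0.171]
shift [-0.019, -0.006, 0.171] turn [0.002, -0.004, 0.001] rows 0.5 0.0
```

```bash
python3 -m pendant '[0,0,0,0.06,0,0,0, 0,0,0,0.11,0,0,0, 0,0,0,0.15,0,0,0, 0,0,0,0.17,0,0,0, 0,0,0,0.18,0,0,0, 0,0,0,0.18,0,0,0,0.6,0,0,0.18,0,0,0, 0.72,0,0,0.18,0,0,0, 0.72,0,0,0.18,0,0,0]'; python3 -m pendant '[0.72,0,0,-0.1,0,0,0, 0.72,0,0,-0.3,0,0,0, 0.72,0,0,-0.6,0,0,0, 0.72,0,0,-0.8,0,0,0, 0.8,0,0.9,-0.8,0,0,0, 0.8,0,0.9,-0.8,0,0,0, 0.8,0,0.9,-0.8,0,0,0, 0.8,0,0.9,-0.8,0,0,0]'>/dev/null; python3 -m pendant '[0.8,0.0,0.95,0,0,0,0, 0.8,0.0,0.95,0,0,0,0, 0.8,0.0,0.95,0,0,0,0, 0.8,0.0,0.95,0,0,0,0, 0.8,0.0,0.95,0,0,0,0]'>/dev/null;python3 - <<'E'
from h import *
st()
s=r.snapshot("top");i=s["img"]
B=lambda n,lo,hi,z,a=60:[print(n,np.round(c.reshape(-1,2).mean(0)),*[np.round(v,3) for v in rect(s,c,z)]) for c in blobs(s,lo,hi,a)]
B("blue",(100,150,60),(125,255,255),.069)
cv2.imwrite("pics/c4.png",cv2.resize(i[100:270,130:400],None,fx=2.9,fy=2.9,interpolation=cv2.INTER_CUBIC)[:,:,::-1])
E
```

```text
clock: 26.65
tool_pos: [0.6154, -0.3304, 0.0431]
eef_rot: [0.034, 0.999, -0.0, 0.0]
contact_force: [0.1, -0.7, -0.2]
opening: 0.717
finger_force: 0.0
t 27.95 p [ 0.6343 -0.0527  0.1638] yaw 86.3 tilt [ 0.001 -0.   ] F [ 0.2 -0.7 -0.1] op 0.801 ff 0.0 q7 1.17
blue [430. 321.] [ 0.125 -0.652] [0.16  0.199] -11.378
blue [324. 216.] [ 0.499 -0.253] [0.026 0.041] 1.262
blue [300. 143.] [ 0.768 -0.16 ] [0.059 0.063] 68.702
```

View pics/c4.png

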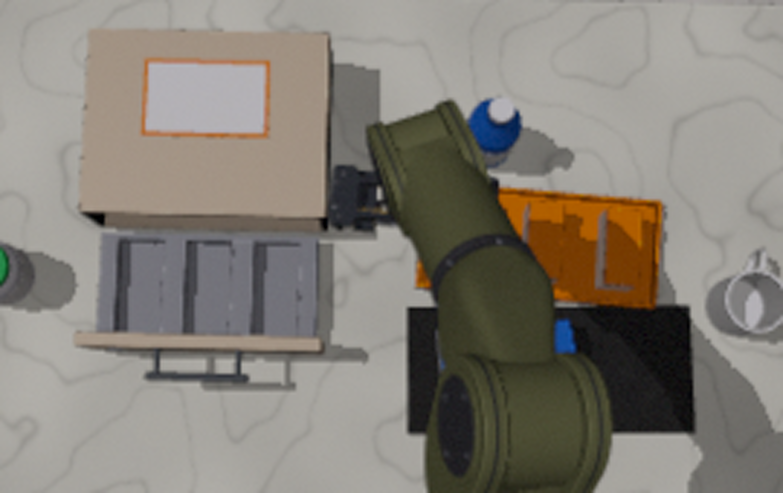

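```bash
python3 -m pendant '[0.8,0.5,0.95,-0.2,0,0,0, 0.8,0.5,0.95,-0.2,0,0,0, 0.8,0.5,0.95,-0.2,0,0,0, 0.8,0.5,0.95,-0.2,0,0,0, 0.8,0.5,0.95,-0.2,0,0,0]'>/dev/null
cat >> h.py <<'E'
def fulls():
    out=[]
    for n in("top","scene"):
        s=r.snapshot(n)
        for c in blobs(s,(100,150,60),(125,255,255),60):
            k=rect(s,c,.069)
            if .3<k[0][0]<.6 and -.45<k[0][1]<.1: print(n,*[np.round(v,3) for v in k])
E
python3 - <<'E'
from h import *
st();fulls()
E
```

```text
t 28.5 p [0.5685 0.0947 0.1938] yaw 86.3 tilt [0.001 0.   ] F [-0.4 -0.2 -0.4] op 0.801 ff 0.0 q7 0.91
top [ 0.459 -0.12 ] [0.047 0.101] 5.166
top [ 0.468 -0.246] [0.046 0.1  ] 9.571
scene [ 0.456 -0.127] [0.045 0.098] 5.91
```

```bash
python3 -m pendant '[0.8,0.3,-0.8,0,0,0,0, 0.8,0.3,-0.8,0,0,0,-0.1, 0.8,0.3,-0.8,0,0,0,-0.1, 0.8,0.3,-0.8,0,0,0,-0.1]'>/dev/null; python3 -m pendant '[0.8,0.3,-0.6,0.1,0,0,0, 0.8,0.3,-0.6,0.1,0,0,0, 0.8,0.3,-0.6,0.1,0,0,0, 0.8,0.3,-0.6,0.1,0,0,0]'>/dev/null
python3 - <<'E'
from h import *
st();go(.459,-.122,.1,96);fulls()
E
```

```text
t 29.4 p [ 0.4786 -0.1197  0.1773] yaw 94.8 tilt [-0.    -0.001] F [ 1.1  1.2 -0.5] op 0.803 ff 0.0 q7 1.31
LIM [0.131, -0.004, 0.515]
shift [0.131, -0.004, 0.515] turn [-0.0, -0.0, -0.014] rows 1.6 0.1
top [ 0.431 -0.115] [0.034 0.052] 19.345
scene [ 0.497 -0.244] [0.026 0.042] -80.215
scene [ 0.456 -0.127] [0.045 0.098] 5.91
```

```bash
python3 -m pendant '[0.8,0.13,-0.01,0,0,0,-0.014, 0.8,0.13,-0.01,0.2,0,0,-0.014, 0.8,0.13,-0.01,0.4,0,0,-0.014, 0.8,0.13,-0.01,0.52,0,0,-0.014, 0.8,0.13,-0.01,0.52,0,0,-0.014]'>/dev/null
python3 - <<'E'
from h import *
st();go(.459,-.123,.036,96)
E
```

```text
t 30.0 p [ 0.4595 -0.118   0.0982] yaw 96.6 tilt [-0.003  0.001] F [0.2 0.2 0.4] op 0.804 ff 0.0 q7 1.2
LIM [0.006, -0.033, 0.414]
shift [0.006, -0.033, 0.414] turn [0.001, -0.002, 0.007] rows 1.2 0.1
```

```bash
python3 -m pendant '[0.8,0,-0.033,0.1,0,0,0, 0.8,0,-0.033,0.2,0,0,0, 0.8,0,-0.033,0.3,0,0,0, 0.8,0,-0.033,0.38,0,0,0, 0.8,0,-0.033,0.41,0,0,0, 0.8,0,-0.033,0.41,0,0,0]'; python3 -m pendant '[0,0,0,0,0,0,0, 0,0,0,0,0,0,0, 0,0,0,0,0,0,0, 0,0,0,0,0,0,0, 0,0,0,0,0,0,0]' 24;  python3 -m pendant '[0,0,0,-0.05,0,0,0, 0,0,0,-0.1,0,0,0, 0,0,0,-0.2,0,0,0, 0,0,0,-0.4,0,0,0, 0,0,0,-0.6,0,0,0, 0,0,0,-0.8,0,0,0, 0,0,0,-0.95,0,0,0, 0,0,0,-0.95,0,0,0]';python3 - <<'E'
from h import *
st();go(.552,.119,.185,90)
E
```

```text
clock: 30.6
tool_pos: [0.461, -0.124, 0.0386]
eef_rot: [-0.057, 0.998, 0.0, 0.0]
contact_force: [0.2, -0.4, -0.4]
opening: 0.8
finger_force: 0.0
clock: 31.1
tool_pos: [0.4605, -0.1235, 0.0388]
eef_rot: [-0.056, 0.998, 0.001, 0.001]
contact_force: [0.1, 4.1, 5.7]
opening: 0.51
finger_force: 24.0
clock: 31.9
tool_pos: [0.4612, -0.1257, 0.1833]
eef_rot: [-0.055, 0.998, -0.001, 0.002]
contact_force: [1.2, 0.1, -4.1]
opening: 0.506
finger_force: 24.0
t 31.9 p [ 0.4612 -0.1257  0.1833] yaw 96.3 tilt [ 0.005 -0.001] F [ 1.2  0.1 -4.1] op 0.506 ff 24.0 q7 1.32
LIM [-0.502, 1.0, -0.007]
shift [-0.781, 1.555, -0.01] turn [-0.001, 0.003, 0.07] rows 5.2 0.7
```

```bash
python3 -m pendant '[0,-0.1,0.3,0,0,0,0, 0,-0.25,0.6,0,0,0,0.07, 0,-0.4,0.9,0,0,0,0.07, 0,-0.4,0.9,0,0,0,0.07, 0,-0.4,0.9,0,0,0,0.07]'>/dev/null; python3 -m pendant '[0,-0.15,0.3,0,0,0,0, 0,-0.25,0.6,0,0,0,0, 0,-0.25,0.65,0,0,0,0, 0,-0.25,0.65,0,0,0,0, 0,-0.25,0.65,0,0,0,0]'>/dev/null
python3 - <<'E'
from h import *
st();go(.552,.119,.1,90)
E
```

```text
t 32.9 p [0.5407 0.1102 0.1797] yaw 90.0 tilt [-0.003 -0.004] F [-0.  -0.4 -4.8] op 0.51 ff 24.0 q7 0.89
LIM [-0.077, 0.061, 0.531]
shift [-0.077, 0.061, 0.531] turn [-0.002, -0.002, -0.0] rows 1.6 0.0
```

```bash
python3 -m pendant '[0,-0.077,0.055,0,0,0,0, 0,-0.077,0.055,0.1,0,0,0, 0,-0.077,0.055,0.25,0,0,0, 0,-0.077,0.055,0.4,0,0,0, 0,-0.077,0.055,0.53,0,0,0, 0,-0.077,0.055,0.53,0,0,0]'>/dev/null
python3 - <<'E'
from h import *
st();go(.552,.119,.05,90)
s=r.snapshot("scene");cv2.imwrite("pics/c5.png",cv2.resize(s["img"][90:240,150:300],None,fx=4,fy=4,interpolation=cv2.INTER_CUBIC)[:,:,::-1])
E
```

```text
t 33.5 p [0.5511 0.1177 0.0987] yaw 89.9 tilt [-0.006 -0.004] F [-1.  -0.1 -4.2] op 0.508 ff 24.0 q7 0.82
LIM [-0.008, 0.01, 0.325]
shift [-0.008, 0.01, 0.325] turn [-0.003, -0.004, -0.001] rows 1.0 0.1
```

View pics/c5.png

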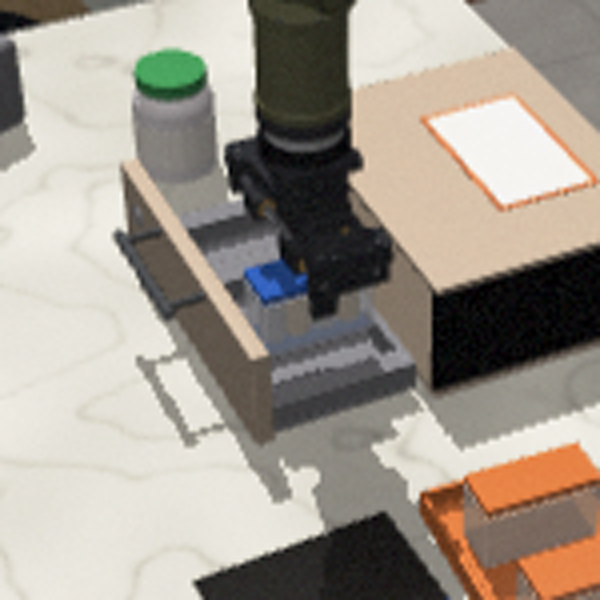

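The cassette (blue lid at crop (275,280)) hangs above the nearest bay, clear of the front panel. I'll lower it gently.

```bash
python3 -m pendant '[0,0,0,0.08,0,0,0, 0,0,0,0.16,0,0,0, 0,0,0,0.22,0,0,0, 0,0,0,0.27,0,0,0, 0,0,0,0.3,0,0,0, 0,0,0,0.3,0,0,0]'; python3 -c "
from h import *
st();go(.552,.119,.049,90)"
```

```text
clock: 34.15
tool_pos: [0.5531, 0.1219, 0.0556]
eef_rot: [-0.001, 1.0, -0.0, -0.001]
contact_force: [-0.6, -0.2, -4.9]
opening: 0.505
finger_force: 24.0
t 34.15 p [0.5531 0.1219 0.0556] yaw 90.1 tilt [-0.001 -0.   ] F [-0.6 -0.2 -4.9] op 0.505 ff 24.0 q7 0.78
LIM [0.007, -0.02, 0.044]
shift [0.007, -0.02, 0.044] turn [-0.0, -0.001, 0.001] rows 0.1 0.0
```

```bash
python3 -m pendant '[0,0,0,0.015,0,0,0, 0,0,0,0.027,0,0,0, 0,0,0,0.037,0,0,0, 0,0,0,0.043,0,0,0, 0,0,0,0.043,0,0,0]'; python3 -m pendant '[0.6,0,0,0,0,0,0, 0.7,0,0,0,0,0,0, 0.7,0,0,0,0,0,0, 0.7,0,0,-0.1,0,0,0, 0.7,0,0,-0.3,0,0,0, 0.7,0,0,-0.5,0,0,0, 0.7,0,0,-0.7,0,0,0, 0.7,0,0,-0.8,0,0,0, 0.7,0.2,0,-0.9,0,0,0, 0.8,0.2,0.7,-0.9,0,0,0,0.8,0.2,0.7,-0.9,0,0,0,0.8,0.2,0.7,-0.9,0,0,0]'>/dev/null
python3 - <<'E'
from h import *
st();fulls()
s=r.snapshot("top");i=s["img"]
[print("bay",*[np.round(v,3) for v in rect(s,c,.079)]) for c in blobs(s,(100,150,60),(125,255,255),60)]
E
```

```text
clock: 34.65
tool_pos: [0.5535, 0.122, 0.0498]
eef_rot: [-0.001, 1.0, 0.0, -0.0]
contact_force: [-0.8, -0.2, -4.7]
opening: 0.507
finger_force: 24.0
t 35.85 p [0.5221 0.2362 0.1863] yaw 90.7 tilt [0.002 0.009] F [-0.5  0.4 -1.3] op 0.803 ff 0.0 q7 0.71
top [ 0.468 -0.246] [0.047 0.102] 10.487
scene [ 0.463 -0.251] [0.043 0.096] 10.89
bay [ 0.127 -0.648] [0.159 0.197] -11.349
bay [ 0.468 -0.244] [0.047 0.101] 10.71
bay [0.551 0.123] [0.044 0.097] -0.806
bay [ 0.766 -0.159] [0.059 0.063] 68.702
```

```bash
for k in 1; do python3 -m pendant '[0.8,0,-0.95,0,0,0,-0.1, 0.8,0,-0.95,0,0,0,-0.1, 0.8,0,-0.95,0,0,0,-0.1, 0.8,0,-0.95,0,0,0,-0.1]'; python3 -m pendant '[0.8,0.2,-0.95,0,0,0,0, 0.8,0.2,-0.95,0,0,0,0, 0.8,0.2,-0.95,0,0,0,0, 0.8,0.2,-0.95,0,0,0,0]'; python3 -m pendant '[0.8,0.2,-0.95,0,0,0,0, 0.8,0.2,-0.95,0,0,0,0, 0.8,0.2,-0.95,0,0,0,0, 0.8,0.2,-0.95,0,0,0,0, 0.8,0.2,-0.95,0,0,0,0]';done >/dev/null
python3 - <<'E'
from h import *
st();go(.467,-.248,.1,100.6);fulls()
E
```

```text
t 37.3 p [ 0.5085 -0.2082  0.1846] yaw 98.8 tilt [-0.001 -0.   ] F [ 1.4  0.6 -0.4] op 0.8 ff 0.0 q7 1.54
LIM [0.314, -0.219, 0.564]
shift [0.314, -0.219, 0.564] turn [-0.0, -0.0, -0.019] rows 2.0 0.2
top [ 0.455 -0.248] [0.046 0.076] 11.44
scene [ 0.437 -0.255] [0.04  0.043] 12.672
```

```bash
python3 -m pendant '[0.8,0.31,-0.22,0,0,0,-0.019, 0.8,0.31,-0.22,0,0,0,-0.019, 0.8,0.31,-0.22,0.2,0,0,-0.019, 0.8,0.31,-0.22,0.4,0,0,-0.019, 0.8,0.31,-0.22,0.56,0,0,-0.019, 0.8,0.31,-0.22,0.56,0,0,-0.019]'>/dev/null
python3 - <<'E'
from h import *
st();go(.467,-.248,.036,100.6)
E
```

```text
t 38.0 p [ 0.4673 -0.2442  0.0987] yaw 101.0 tilt [-0.005  0.002] F [-0.   0.4  1.1] op 0.797 ff 0.0 q7 1.53
LIM [0.005, -0.026, 0.418]
shift [0.005, -0.026, 0.418] turn [0.002, -0.003, 0.004] rows 1.3 0.1
```

```bash
python3 -m pendant '[0.8,0,-0.02,0.1,0,0,0, 0.8,0,-0.02,0.2,0,0,0, 0.8,0,-0.02,0.3,0,0,0, 0.8,0,-0.02,0.38,0,0,0, 0.8,0,-0.02,0.41,0,0,0, 0.8,0,-0.02,0.41,0,0,0]'; python3 -m pendant '[0,0,0,0,0,0,0, 0,0,0,0,0,0,0, 0,0,0,0,0,0,0, 0,0,0,0,0,0,0, 0,0,0,0,0,0,0]' 24;  python3 -m pendant '[0,0,0,-0.05,0,0,0, 0,0,0,-0.1,0,0,0, 0,0,0,-0.2,0,0,0, 0,0,0,-0.4,0,0,0, 0,0,0,-0.6,0,0,0, 0,0,0,-0.8,0,0,0, 0,0,0,-0.95,0,0,0, 0,0,0,-0.95,0,0,0]';python3 - <<'E'
from h import *
st();go(.552,.212,.185,90)
E
```

```text
clock: 38.6
tool_pos: [0.4694, -0.2492, 0.0391]
eef_rot: [-0.094, 0.996, 0.0, -0.0]
contact_force: [0.4, -0.2, 0.5]
opening: 0.804
finger_force: 0.0
clock: 39.1
tool_pos: [0.4696, -0.2489, 0.0398]
eef_rot: [-0.094, 0.996, 0.0, 0.0]
contact_force: [-1.4, 2.4, 4.5]
opening: 0.506
finger_force: 24.0
clock: 39.9
tool_pos: [0.4708, -0.2503, 0.1847]
eef_rot: [-0.094, 0.996, -0.001, 0.003]
contact_force: [-0.1, -0.1, -4.5]
opening: 0.512
finger_force: 24.0
t 39.9 p [ 0.4708 -0.2503  0.1847] yaw 100.8 tilt [ 0.005 -0.002] F [-0.1 -0.1 -4.5] op 0.512 ff 24.0 q7 1.64
LIM [-0.379, 1.0, -0.002]
shift [-1.108, 2.926, -0.006] turn [-0.002, 0.003, 0.12] rows 9.4 1.3
```

```bash
{ python3 -m pendant '[0,-0.1,0.3,0,0,0,0, 0,-0.25,0.6,0,0,0,0.12, 0,-0.35,0.95,0,0,0,0.12, 0,-0.35,0.95,0,0,0,0.12, 0,-0.35,0.95,0,0,0,0.12]'; python3 -m pendant '[0,-0.1,0.3,0,0,0,0, 0,-0.2,0.6,0,0,0,0, 0,-0.2,0.95,0,0,0,0, 0,-0.2,0.95,0,0,0,0, 0,-0.2,0.95,0,0,0,0]'; python3 -m pendant '[0,-0.1,0.3,0,0,0,0, 0,-0.1,0.6,0,0,0,0, 0,-0.1,0.95,0,0,0,0, 0,-0.1,0.95,0,0,0,0, 0,-0.1,0.95,0,0,0,0]'; } >/dev/null
python3 - <<'E'
from h import *
st();go(.552,.212,.1,90)
E
```

```text
t 41.4 p [0.539  0.1839 0.1811] yaw 90.0 tilt [-0.001 -0.002] F [-0.2 -1.6 -4.1] op 0.51 ff 24.0 q7 0.78
LIM [-0.087, 0.188, 0.54]
shift [-0.087, 0.188, 0.54] turn [-0.001, -0.001, 0.0] rows 1.7 0.0
```

```bash
python3 -m pendant '[0,-0.08,0.1,0,0,0,0, 0,-0.08,0.17,0,0,0,0, 0,-0.08,0.17,0.1,0,0,0, 0,-0.08,0.17,0.25,0,0,0, 0,-0.08,0.17,0.4,0,0,0, 0,-0.08,0.17,0.54,0,0,0, 0,-0.08,0.17,0.54,0,0,0, 0,-0.08,0.17,0.54,0,0,0]'>/dev/null
python3 - <<'E'
from h import *
st();go(.552,.212,.056,90)
E
```

```text
t 42.2 p [0.5511 0.2093 0.1009] yaw 89.9 tilt [-0.001 -0.001] F [ 0.5 -0.6 -4.2] op 0.505 ff 24.0 q7 0.7
LIM [-0.006, 0.018, 0.299]
shift [-0.006, 0.018, 0.299] turn [-0.001, -0.001, -0.001] rows 0.9 0.0
```

```bash
python3 -m pendant '[0,0,0.01,0.08,0,0,0, 0,0,0.01,0.16,0,0,0, 0,0,0.01,0.22,0,0,0, 0,0,0.01,0.26,0,0,0, 0,0,0.01,0.29,0,0,0, 0,0,0.01,0.3,0,0,0, 0,0,0.01,0.3,0,0,0]'; python3 -c "
from h import *
st();go(.552,.212,.0502,90)"
```

```text
clock: 42.9
tool_pos: [0.551, 0.2125, 0.0558]
eef_rot: [-0.0, 1.0, 0.0, -0.0]
contact_force: [0.1, -0.2, -4.3]
opening: 0.511
finger_force: 24.0
t 42.9 p [0.551  0.2125 0.0558] yaw 90.0 tilt [-0.  0.] F [ 0.1 -0.2 -4.3] op 0.511 ff 24.0 q7 0.67
LIM [-0.006, -0.004, 0.037]
shift [-0.006, -0.004, 0.037] turn [0.0, -0.0, 0.0] rows 0.1 0.0
```

```bash
python3 -m pendant '[0,0,0,0.015,0,0,0, 0,0,0,0.027,0,0,0, 0,0,0,0.037,0,0,0, 0,0,0,0.04,0,0,0, 0,0,0,0.04,0,0,0]'; python3 -m pendant '[0.6,0,0,0,0,0,0, 0.7,0,0,0,0,0,0, 0.7,0,0,0,0,0,0, 0.7,0,0,-0.1,0,0,0, 0.7,0,0,-0.3,0,0,0, 0.7,0,0,-0.5,0,0,0, 0.7,0,0,-0.7,0,0,0, 0.7,0,0,-0.9,0,0,0, 0.7,0,0,-1,0,0,0, 0.7,0,0,-1,0,0,0]'>/dev/null;  python3 -m pendant '[0.25,0.75,0,0,0,0,1, 0.25,0.75,0,0,0,0,1, 0.25,0.75,0,0,0,0,1, 0.25,0.75,0,0,0,0,1, 0.25,0.75,0,0,0,0,1, 0.25,0.75,0,0,0,0,1, 0.25,0.75,0,0,0,0,1, 0.25,0.75,0,0,0,0,1, 0.25,0.75,0,0,0,0,1, 0.25,0.75,0,0,0,0,1, 0.25,0.75,0,0,0,0,1, 0.25,0.75,0,0,0,0,1]'>/dev/null
python3 - <<'E'
from h import *
st();go(.438,.207,.12,0)
s=r.snapshot("top");i=s["img"]
[print("bay",*[np.round(v,3) for v in rect(s,c,.079)]) for c in blobs(s,(100,150,60),(125,255,255),60)]
cv2.imwrite("pics/c6.png",cv2.resize(i[100:270,130:400],None,fx=2.9,fy=2.9,interpolation=cv2.INTER_CUBIC)[:,:,::-1])
E
```

```text
clock: 43.4
tool_pos: [0.5511, 0.2125, 0.0499]
eef_rot: [-0.0, 1.0, 0.0, 0.0]
contact_force: [0.3, 1.0, -4.1]
opening: 0.512
finger_force: 24.0
t 45.6 p [0.438  0.2122 0.1995] yaw 0.0 tilt [-0.001 -0.001] F [ 0.1 -0.1 -0.7] op 0.255 ff 0.0 q7 -0.49
LIM [-0.034, 0.001, 0.53]
shift [-0.034, 0.001, 0.53] turn [-0.001, 0.001, 0.0] rows 1.6 0.0
bay [ 0.127 -0.648] [0.159 0.198] -11.314
bay [0.551 0.123] [0.044 0.097] 1.238
bay [0.549 0.211] [0.041 0.097] 2.294
bay [ 0.766 -0.159] [0.059 0.063] 68.702
```

View pics/c6.png

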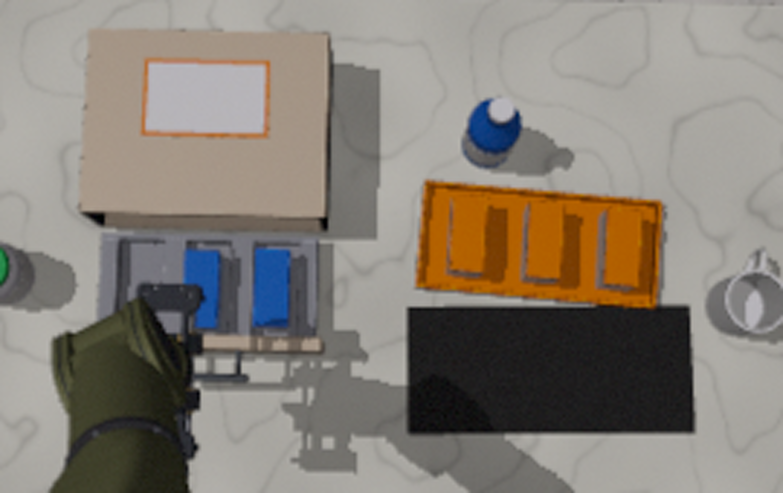

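The mat is empty. Both blue lids sit in bays (crop (203,288) and (272,288)) and all three orange ones stand in the tray. Next I grip the handle and push the drawer home.

```bash
python3 -m pendant '[0.25,-0.03,0,0.15,0,0,0, 0.25,-0.03,0,0.3,0,0,0, 0.25,-0.03,0,0.45,0,0,0, 0.25,-0.03,0,0.6,0,0,0, 0.25,-0.03,0,0.7,0,0,0, 0.25,-0.03,0,0.78,0,0,0, 0.25,-0.03,0,0.8,0,0,0,0.25,-0.03,0,0.8,0,0,0]'; python3 -m pendant '[0,0,0,0,0,0,0, 0,0,0,0,0,0,0, 0,0,0,0,0,0,0, 0,0,0,0,0,0,0]' 15;  python3 -m pendant '[0,0,0.04,0,0,0,0, 0,0,0.12,0,0,0,0, 0,0,0.2,0,0,0,0, 0,0,0.28,0,0,0,0, 0,0,0.36,0,0,0,0, 0,0,0.44,0,0,0,0, 0,0,0.52,0,0,0,0, 0,0,0.6,0,0,0,0, 0,0,0.68,0,0,0,0, 0,0,0.76,0,0,0,0,0,0,0.82,0,0,0,0,0,0,0.85,0,0,0,0]'
```

```text
clock: 46.45
tool_pos: [0.4384, 0.2078, 0.0797]
eef_rot: [0.707, 0.707, -0.0, -0.0]
contact_force: [-0.0, -0.3, -1.0]
opening: 0.249
finger_force: 0.0
clock: 46.85
tool_pos: [0.4383, 0.2081, 0.0804]
eef_rot: [0.707, 0.707, 0.0, -0.0]
contact_force: [-2.4, 0.9, 4.1]
opening: 0.117
finger_force: 15.1
clock: 48.05
tool_pos: [0.5674, 0.2079, 0.0804]
eef_rot: [0.707, 0.707, 0.001, 0.0]
contact_force: [-1.5, -0.3, 7.4]
opening: 0.118
finger_force: 15.1
```

```bash
python3 -m pendant '[0,0,0.03,0,0,0,0, 0,0,0.06,0,0,0,0, 0,0,0.09,0,0,0,0, 0,0,0.12,0,0,0,0, 0,0,0.14,0,0,0,0,0,0,0.14,0,0,0,0]'|grep -E "pos|contact"; python3 -m pendant '[0,0,0.01,0,0,0,0, 0,0,0.02,0,0,0,0, 0,0,0.03,0,0,0,0,0,0,0.03,0,0,0,0]'|grep -E "pos|contact"
```

```text
tool_pos: [0.5881, 0.2079, 0.0804]
contact_force: [0.2, -0.4, 4.5]
tool_pos: [0.5901, 0.2079, 0.0804]
contact_force: [-3.6, -0.4, 8.8]
```

```bash
python3 -m pendant '[0,0,0.01,0,0,0,0, 0,0,0.02,0,0,0,0, 0,0,0.02,0,0,0,0]'|grep -E "pos|contact"; python3 -m pendant '[0,0,0.01,0,0,0,0, 0,0,0.02,0,0,0,0, 0,0,0.02,0,0,0,0]'|grep -E "pos|contact"
```

```text
tool_pos: [0.5901, 0.2079, 0.0802]
contact_force: [-10.3, -1.4, 14.1]
tool_pos: [0.59, 0.2079, 0.08]
contact_force: [-15.4, -1.9, 18.9]
```

```bash
python3 -m pendant '[0,0,-0.015,0,0,0,0, 0,0,-0.03,0,0,0,0, 0,0,-0.03,0,0,0,0]'|grep -E "pos|contact";  python3 -m pendant '[0.25,0,-0.03,0,0,0,0, 0.25,0,-0.03,0,0,0,0, 0.25,0,-0.03,0,0,0,0, 0.25,0,-0.03,0,0,0,0]'|grep -E "pos|contact|open"
```

```text
tool_pos: [0.5901, 0.2079, 0.0802]
contact_force: [-8.1, -1.0, 9.6]
tool_pos: [0.5889, 0.2079, 0.0797]
contact_force: [-0.2, -0.2, -0.2]
opening: 0.251
```

```bash
python3 -m pendant '[0.25,0,0,-0.15,0,0,0, 0.25,0,0,-0.35,0,0,0, 0.25,0,0,-0.6,0,0,0, 0.25,0,0,-0.9,0,0,0, 0.25,0,-0.9,-0.9,0,0,0, 0.25,0,-0.9,-0.9,0,0,0, 0.25,0,-0.9,-0.9,0,0,0, 0.25,0,-0.9,-0.9,0,0,0, 0.25,0,-0.9,-0.9,0,0,0]'>/dev/null
python3 - <<'E'
from h import *
st()
s=r.snapshot("scene");i=s["img"]
cv2.imwrite("pics/c7.png",cv2.resize(i[80:340,170:370],None,fx=2.3,fy=2.3,interpolation=cv2.INTER_CUBIC)[:,:,::-1])
E
```

```text
t 51.25 p [0.4539 0.2082 0.2152] yaw 0.1 tilt [0.001 0.   ] F [0.1 0.5 0.3] op 0.252 ff 0.0 q7 -0.49
```

View pics/c7.png

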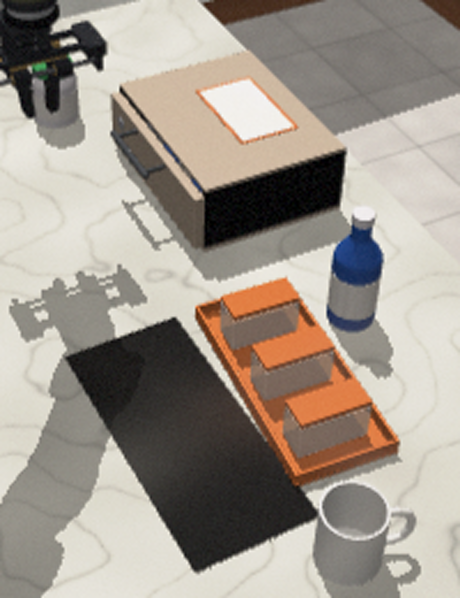

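Run:
```python
from h import *
f=lambda i:cv2.resize(i[95:195,205:325],None,fx=3.3,fy=4,interpolation=cv2.INTER_CUBIC)
g=lambda i:cv2.resize(i[160:205,150:255],None,fx=3.77,fy=4,interpolation=cv2.INTER_CUBIC)
a=cv2.imread("pics/scene0.png");t0=cv2.imread("pics/top0.png")
b=r.snapshot("scene")["img"][:,:,::-1];t=r.snapshot("top")["img"][:,:,::-1]
cv2.imwrite("pics/c8.png",np.vstack([np.hstack([f(a),f(b)]),np.hstack([g(t0),g(t)])]))
```

```text
(no output)
```

View pics/c8.png

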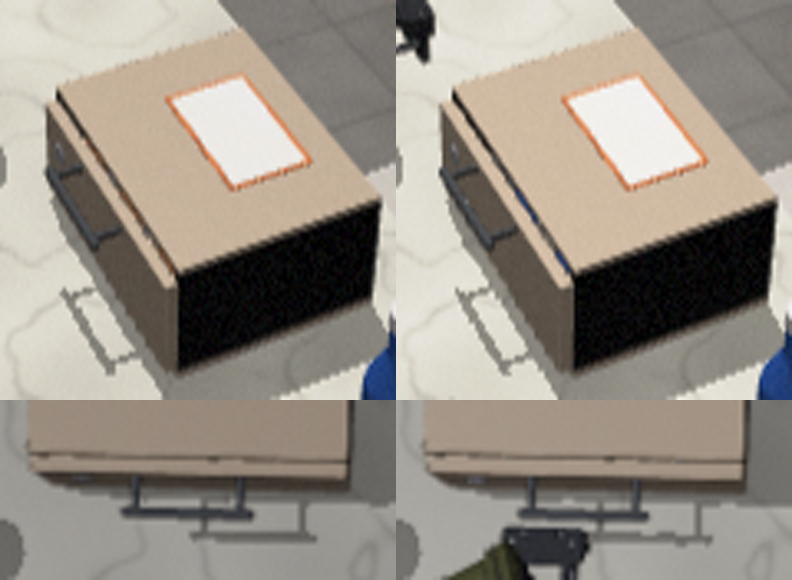

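Before and now look the same: the slot above the panel already showed the orange lids at the start, and the bar sits at about the same place. To confirm this is the home stop, I'll push the bar with closed fingers turned clear of the till.

```bash
python3 -m pendant '[0,0,0.6,0,0,0,-1, 0,0,0.6,0,0,0,-1, 0,0,0.6,0,0,0,-1, 0,0,0.6,0,0,0,-1, 0,0,0.6,0,0,0,-1, 0,0,0.6,0,0,0,-1, 0,0,0.6,0,0,0,-1, 0,0,0.6,0,0,0,-1, 0,0,0.6,0,0,0,-1, 0,0,0.6,0,0,0,-1, 0,0,0.6,0,0,0,-1,0,0,0.6,0,0,0,-1]' 10|grep pos; python3 -m pendant '[0,0,0,0.2,0,0,0, 0,0,0,0.4,0,0,0, 0,0,0,0.6,0,0,0, 0,0,0,0.75,0,0,0, 0,0,0,0.85,0,0,0, 0,0,0,0.85,0,0,0]' |grep -E "pos|contact"; python3 -c "
from h import *
st();go(.5755,.208,.085,90)"
```

```text
tool_pos: [0.5447, 0.2072, 0.2144]
tool_pos: [0.5429, 0.2069, 0.0851]
contact_force: [-0.4, 0.1, -0.7]
t 53.2 p [0.5429 0.2069 0.0851] yaw 89.9 tilt [-0.003 -0.002] F [-0.4  0.1 -0.7] op 0.006 ff 0.0 q7 0.67
LIM [-0.217, 0.008, 0.0]
shift [-0.217, 0.008, 0.0] turn [-0.001, -0.002, -0.001] rows 0.7 0.0
```

```bash
python3 -m pendant '[0,-0.05,0,0,0,0,0, 0,-0.1,0,0,0,0,0, 0,-0.15,0,0,0,0,0, 0,-0.19,0,0,0,0,0, 0,-0.2,0,0,0,0,0]' |grep -E "pos|contact"; for i in 1;do python3 -m pendant '[0,-0.01,0,0,0,0,0, 0,-0.02,0,0,0,0,0, 0,-0.02,0,0,0,0,0]' ;python3 -m pendant '[0,-0.01,0,0,0,0,0, 0,-0.02,0,0,0,0,0, 0,-0.02,0,0,0,0,0]' ;python3 -m pendant '[0,-0.01,0,0,0,0,0, 0,-0.02,0,0,0,0,0, 0,-0.02,0,0,0,0,0]' ;done|grep -E "pos|contact"
```

```text
tool_pos: [0.5742, 0.2079, 0.0878]
contact_force: [-1.3, 0.2, 1.0]
tool_pos: [0.5743, 0.2079, 0.0873]
contact_force: [-5.6, -0.5, 4.1]
tool_pos: [0.5744, 0.2078, 0.0872]
contact_force: [-10.9, -0.2, 8.0]
tool_pos: [0.5745, 0.2079, 0.0871]
contact_force: [-17.9, -1.5, 14.2]
```

It stops rigidly at the same place, so the drawer is home. I'll back off and hand in.

```bash
python3 -m pendant '[0,0.05,0,0,0,0,0, 0,0.15,0,0,0,0,0, 0,0.3,0,0,0,0,0, 0,0.4,0,-0.1,0,0,0, 0,0.5,0,-0.4,0,0,0, 0,0.5,0,-0.7,0,0,0, 0,0.5,0,-0.7,0,0,0, 0,0.5,0,-0.7,0,0,0]' |grep -E "pos|contact"
python3 - <<'E'
from h import *
s=r.snapshot("top")
for c in blobs(s,(5,180,120),(18,255,255),100): print(*[np.round(v,3) for v in rect(s,c,.03)])
st();print(r.finish_job())
E
```

```text
tool_pos: [0.5088, 0.2081, 0.1934]
contact_force: [0.2, -0.2, 0.3]
[ 0.623 -0.226] [0.143 0.315] 85.98
t 55.45 p [0.5079 0.2075 0.1921] yaw 90.0 tilt [ 0.001 -0.   ] F [ 0.7 -0.7  0. ] op 0.002 ff 0.0 q7 0.71
the job is handed in; nothing more can be done
None
```

I handed the job in at about 55 s of robot time: all three empty cassettes stand in the orange tray, both full ones are in drawer bays of their own, and the drawer is pushed against its home stop; the hand-in returned no verdict.

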